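# Shut the blue-capped varnish jar

### The job

Shut the amber jar with the blue cap: twist the cap clockwise, seen from above, by its grip bar until the bar's white end meets the white mark on the jar's collar, where it stops, then let go and move clear. Leave the red-capped jar as it is, it is still in use.

Things in the scene. Friction and masses are not known exactly. Their poses are not given: they have to be found in the camera images.
- blue_cap (a joint): Turn of the blue cap about its vertical axis, rad: 0 = shut, against its stop, the bar's white end at the collar's white mark; grows anticlockwise seen from above, up to the open stop at 1.5. Captive: it only turns and never lifts off. Starts 0.8 to 1.35 open, stays where it is left; turning takes about 0.15 N m
- blue_bar (a point): Top centre of the grip bar on the blue cap, on the turning axis, 127 mm above the bench. x axis along the bar towards its white end, z up. The upright bar is 54 mm long, 14 mm thick, 32 mm high, with flat sides, and stands on the round cap, 62 mm across, whose top is 95 mm above the bench
- blue_jar: The amber jar under the blue cap, 72 mm across with a paper band, on a round wooden base, 94 mm across, screwed to the bench: it cannot move. Origin: centre of the base's underside; x axis points to the white mark on the black collar (82 mm across, top 78 mm above the bench). On the right half of the bench (the red-capped one may be on either half), turned up to 1.2 rad either way
- red_tip (a point): Top of the white end of the grip bar on the red cap of the other jar, 27 mm from that cap's axis, 127 mm above the bench; x axis along the bar outwards. That jar is the same but for its red cap, is also open, and must stay so

How it is judged:
By the outcome, as a careful person would: the job done as asked, in the order asked, and still so for the second after the job is handed in, with the robot touching nothing.
It also fails if it takes over 32 s, if anything falls off the work surface, if the arm or the gripper's body presses on something with over 40 N, if the wrist force passes 120 N, or if a joint passes its speed limit or range.

### The arm

A 6-joint arm with a two-finger parallel gripper is mounted at the origin on a cart in front of the work surface, level with it; the furniture and walls round the work are solid. World frame = base frame: x ahead of the robot, y to its left, z up, the work surface at z = 0. Lengths are in m, angles in degrees, forces in N, time in s.
With the tool pointing down it reaches from about 0.35 to 0.875 m from the base axis. Payload 4.2 kg.
Tool frame: the origin (TCP) lies midway between the tips of the shut fingers; the grasp point (between the pads) lies 19 mm behind it (hold_point_z is the z of the grasp point in the tool frame, in m); z points along the fingers, y is the direction in which the jaws open and shut (so a half turn about z gives the same grasp; the last joint's range is limited). The gripper opens to 87 mm and grips with 3 to 60 N. Pads are 19 mm wide; open, the fingers measure 117 mm over their backs; the gripper's body (75 mm by 190 mm) begins 51 mm behind the grasp point.
Start: joints at [-60.126, 22.042, 0.453, 0, -68.411, -14.817], TCP at [0.162, -0.604, 0.223] pointing down, gripper open.
Joint ranges: [-179.83, 179.83], [-69.29, 118.12], [-61.27, 80.66], [-181.25, 117.63], [-171.15, -9.14], [-177.46, 177.46]. Speed limits (degrees/s): [159.86, 159.86, 180, 180, 180, 180].

### API

Orientations are given as a 3x3 rotation matrix whose columns are the frame's x, y, z axes.
In Python, from station import * gives the robot as it stands. The module is installed in compiled form; this text tells all that it offers.
- The arm moves only by the tool jog_arm, never from a script. Its argument "moves" is a list of rows, each a list of 7 numbers: the closure, from -1 (fully open) to 1 (shut), then the shift along the tool's x, y, z in m, then the turn, a rotation vector about the tool's x, y, z in rad. In form: [[gripper, x, y, z, wx, wy, wz], ...]. A call has exactly 10 rows; each row is the pose to reach, as a shift and turn from the pose commanded when the call began, along the tool's axes at that moment; what a row does not reach only later rows make up. A row lasts 1/12 s, in which the tool goes at most 41.7 mm and 7.16 degrees, less where a joint would pass 70% of its speed; a pose out of reach is approached as far as the arm can. A call with a gripper value outside its range is refused whole. The fingers move at their own pace and stop on an object; the grip force is fixed at half the most. Time passes only in rows, so rows that repeat a pose let the fingers close, or fill a call up. It gives the time, the measured TCP pose, the force and the opening at its end, in the units of the state.
- sense(): the state, without advancing time (a new reading comes with each control period).
- capture(name): name is "side" or "top"; returns a dict with "frame" (400x640x3 uint8, red, green, blue), "fov_y" (degrees; the focal length in pixels is half the picture's height over the tangent of half this angle, whatever the lens; pixels are square), "cx", "cy" (the principal point, pixels), "k1" (the pictures are not rectified: a ray, as slopes to the right and down, at radius r is drawn at 1 + k1 r^2 times it, then the intrinsics apply), "world_from_camera" (4x4, takes a point from camera to world coordinates). Camera axes: x right, y down, z forward; pixel columns grow to the right and rows downward; lengths in m; the calibration is good to about 2 mm. A picture is of the moment at which its call begins. There is no depth.
- finish_job(): hands the job in, once; it reports no verdict.
The state is a dict: "time_s": time; "joints": joint angles; "joint_velocities": joint speeds; "effort": joint torques, N m; "tcp_pos": TCP position; "ee_rot": TCP orientation; "wrist_force": force on the tool from outside, world axes, zero at the start; "moment": the same for the moment, N m; "gripper_width": opening from 0.0 (shut) to 1.0 (fully open).
Only numpy, scipy, OpenCV 4.12 (cv2) and the standard library are available. Lean on these libraries where they do the work, as an engineer would, in place of code of your own. Each camera call takes 0.05 s, during which the arm holds its last target.

## Working session

There is one attempt and no reset: what is moved stays moved. The work goes in short steps, Python scripts to look and compute and a tool call to move; the robot and the scene stay as the last step left them, time stands still between calls to the robot, and variables do not carry over. Pictures are saved under pics/ and viewed, and the job is handed in when it is done.

Besides the shell and the picture viewer there is one more tool, called after ">>>" as name(argument=value, ...) on one line, values as JSON. jog_arm: Moves the arm, as the interface text tells. Its arguments: {"type":"object","properties":{"moves":{"type":"array"}},"required":["moves"]}

```bash
mkdir -p pics
python3 - <<'E'
from station import *
import cv2,pickle
s=sense();print(s)
for n in("top","side"):
    c=capture(n);pickle.dump(c,open(n+'0.pkl','wb'));cv2.imwrite(f'pics/{n}0.png',c['frame'][:,:,::-1]);print({k:v for k,v in c.items() if k!='frame'})
E
```

```text
{'time_s': 0.0, 'joints': array([-6.01255322e+01,  2.20903223e+01,  3.80350909e-01, -3.01689880e-02,
       -6.84124157e+01, -1.48171863e+01]), 'joint_velocities': array([-0.00277074,  0.04586623, -0.05782866,  0.02140724, -0.05484122,
       -0.04730042]), 'effort': array([-7.39730676e-04, -3.90670788e+01,  1.87400258e+01,  4.21977729e+00,
        1.09574132e-02, -1.86398493e-04]), 'tcp_pos': array([ 0.16223643, -0.6029459 ,  0.22146509]), 'ee_rot': array([[-9.65717011e-01, -2.59596314e-01, -6.39395134e-04],
       [-2.59597091e-01,  9.65714739e-01,  2.09605043e-03],
       [ 7.33463399e-05,  2.19017667e-03, -9.99997599e-01]]), 'wrist_force': array([ 0.36642629, -0.37159692,  0.93213251]), 'moment': array([0.01675432, 0.02389806, 0.03451319]), 'gripper_width': 0.9995086212075027}
{'fov_y': 42.25448230197354, 'cx': 324.6187985503989, 'cy': 202.07800117194358, 'k1': -0.057134610009968466, 'world_from_camera': array([[-2.80824983e-04, -9.97166348e-01,  7.52276295e-02,
         4.58405733e-01],
       [-9.99882024e-01, -8.75325677e-04, -1.53352853e-02,
         6.27425689e-02],
       [ 1.53576791e-02, -7.52230610e-02, -9.97048461e-01,
         1.59112448e+00],
       [ 0.00000000e+00,  0.00000000e+00,  0.00000000e+00,
         1.00000000e+00]])}
{'fov_y': 43.83423750942916, 'cx': 318.8674737082945, 'cy': 200.579521255176, 'k1': 0.016347140970418915, 'world_from_camera': array([[-0.88906568, -0.23582224,  0.39236474, -0.08432398],
       [-0.45751832,  0.48669241, -0.74418243,  1.24250671],
       [-0.01546618, -0.84114111, -0.54059451,  0.95230356],
       [ 0.        ,  0.        ,  0.        ,  1.        ]])}
```

View pics/top0.png

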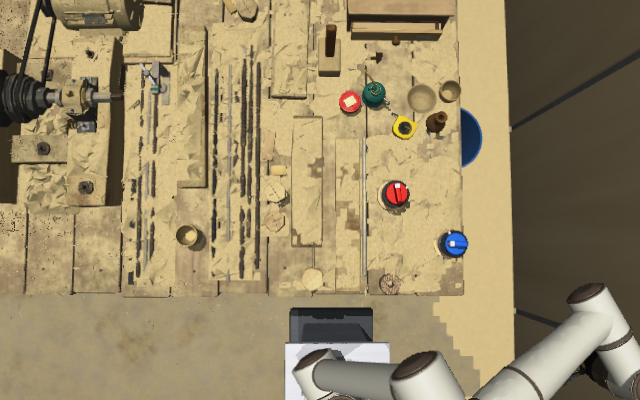

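View pics/side0.png

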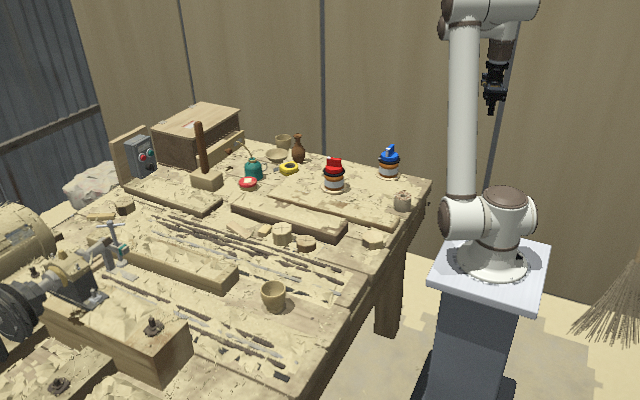

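The top view shows the blue cap at about (454,244) and the red cap at about (396,195). The side view shows blue at (389,158) and red at (334,172). I'll zoom in on both.

```bash
cat > h.py <<'E'
import numpy as np,cv2,pickle
def ray(c,px):
    f=200/np.tan(np.radians(c['fov_y']/2))
    K=np.array([[f,0,c['cx']],[0,f,c['cy']],[0,0,1.]])
    u=cv2.undistortPoints(np.array(px,float).reshape(-1,1,2),K,np.array([c['k1'],0,0,0.])).reshape(-1,2)
    T=c['world_from_camera'];d=np.c_[u,np.ones(len(u))]@T[:3,:3].T
    return T[:3,3],d
def onz(c,px,z):
    o,d=ray(c,px);return o+d*((z-o[2])/d[:,2])[:,None]
def proj(c,P):
    f=200/np.tan(np.radians(c['fov_y']/2));K=np.array([[f,0,c['cx']],[0,f,c['cy']],[0,0,1.]])
    Ti=np.linalg.inv(c['world_from_camera'])
    return cv2.projectPoints(np.array(P,float).reshape(-1,1,3),cv2.Rodrigues(Ti[:3,:3])[0],Ti[:3,3],K,np.array([c['k1'],0,0,0.]))[0].reshape(-1,2)
E
python3 - <<'E'
from h import *
ims=[]
for n,(x,y) in(('top',(454,244)),('side',(389,162))):
    c=pickle.load(open(n+'0.pkl','rb'));ims.append(cv2.resize(c['frame'][y-20:y+20,x-20:x+20,::-1],(400,400),interpolation=cv2.INTER_NEAREST))
cv2.imwrite('pics/z0.png',np.hstack(ims))
E
```

```text
(no output)
```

View pics/z0.png

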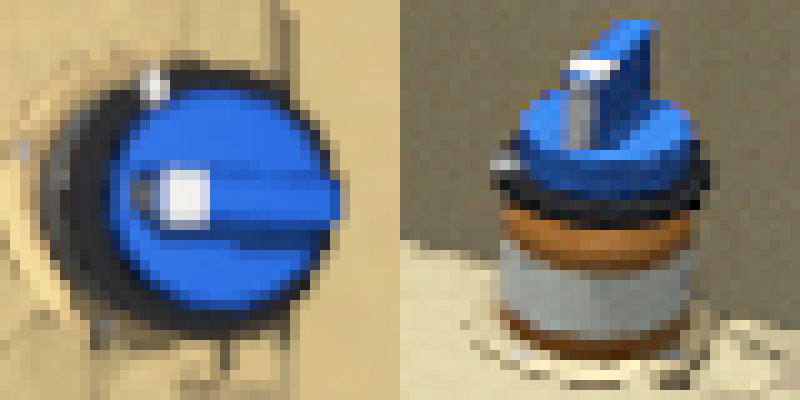

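Run:
```python
from h import *
c=pickle.load(open('top0.pkl','rb'));s=pickle.load(open('side0.pkl','rb'))
hsv=cv2.cvtColor(c['frame'],cv2.COLOR_RGB2HSV)
m=cv2.inRange(hsv,(100,120,60),(125,255,255));m[:225]=0;m[265:]=0;m[:,:434]=0
ys,xs=np.nonzero(m);print(xs.min(),xs.max(),ys.min(),ys.max())
f=lambda X,Y:(434+X/10-.5,224+Y/10-.5)
w,e=onz(c,[f(160,197),f(343,199)],.127)
cap=onz(c,[f(108,200),f(220,87),f(220,312)],.095)
print('bar ends',w,e,'mid',(w+e)/2,np.linalg.norm(w-e),'cap',cap)
mk=onz(c,[f(155,85)],.078)[0]
g=lambda X,Y:(369+X/10-.5,142+Y/10-.5)
mk2=onz(s,[g(502,163)],.078)[0] if 0 else onz(s,[g(102,163)],.078)[0]
w2=onz(s,[g(190,68)],.127)[0]; e2=onz(s,[g(240,24)],.127)[0]
print('mark',mk,mk2,'side w/e',w2,e2)
ctr=(w+e)/2
for C in(ctr,(w2+e2)/2):
  for a,b in((w-e,mk-C),(w2-e2,mk2-C)):
    print(C,np.degrees(np.arctan2(a[1],a[0])),np.degrees(np.arctan2(b[1],b[0])),np.linalg.norm(b[:2]))
# check reproj of circle bounds
t=np.linspace(0,2*np.pi,90)
for cc in(c,s):
  for r,z in((.041,.078),(.031,.095),(.047,.0)):
    p=proj(cc,np.c_[ctr[0]+r*np.cos(t),ctr[1]+r*np.sin(t),0*t+z]);print(r,p.min(0).round(1),p.max(0).round(1))
```

```text
444 467 233 255
bar ends [ 0.45201604 -0.31460421  0.127     ] [ 0.45130541 -0.36725113  0.127     ] mid [ 0.45166073 -0.34092767  0.127     ] 0.05265171088269453 cap [[ 0.45104604 -0.30758922  0.095     ]
 [ 0.48374879 -0.34102415  0.095     ]
 [ 0.41855079 -0.33991012  0.095     ]]
mark [ 0.48465645 -0.32629344  0.078     ] [ 0.48419106 -0.32182235  0.078     ] side w/e [ 0.45060037 -0.31702615  0.127     ] [ 0.44667554 -0.35884349  0.127     ]
[ 0.45166073 -0.34092767  0.127     ] 89.22666381231188 23.918201348868187 0.036095411603574934
[ 0.45166073 -0.34092767  0.127     ] 84.6381271867224 30.426051715809184 0.03772580012038144
[ 0.44863796 -0.33793482  0.127     ] 89.22666381231188 17.91113077848848 0.03785305620777417
[ 0.44863796 -0.33793482  0.127     ] 84.6381271867224 24.379772462659943 0.03903376737287914
0.041 [440.3 229.3] [467.9 257.2]
0.031 [445.1 232.6] [466.2 254. ]
0.047 [432.4 227.9] [462.5 258.4]
0.041 [377.7 152.4] [399.8 162.6]
0.031 [380.6 149.6] [397.4 157.2]
0.047 [375.1 169.5] [399.9 181.7]
```

>>> jog_arm(moves=[[-1,-0.02,0.01,0,0,0,-0.08],[-1,-0.055,0.028,0,0,0,-0.2],[-1,-0.09,0.047,0,0,0,-0.32],[-1,-0.125,0.065,0,0,0,-0.44],[-1,-0.16,0.083,0,0,0,-0.56],[-1,-0.195,0.101,0.005,0,0,-0.68],[-1,-0.232,0.12,0.01,0,0,-0.8],[-1,-0.27,0.14,0.015,0,0,-0.92],[-1,-0.305,0.157,0.015,0,0,-1.04],[-1,-0.335,0.173,0.02,0,0,-1.16]])

```text
time_s: 0.93
tcp_pos: [0.4428, -0.3476, 0.2028]
ee_rot: [[-0.14, -0.99, 0.001], [-0.99, 0.14, -0.001], [0.0, -0.001, -1.0]]
wrist_force: [1.4, -0.7, 0.7]
gripper_width: 1.004
```

>>> jog_arm(moves=[[-1,0,0,0,0,0,0],[-1,0,0,0,0,0,0],[-1,0,0,0,0,0,0],[-1,0,0,0,0,0,0],[-1,0,0,0,0,0,0],[-1,0,0,0,0,0,0],[-1,0,0,0,0,0,0],[-1,0,0,0,0,0,0],[-1,0,0,0,0,0,0],[-1,0,0,0,0,0,0]])

```text
time_s: 1.77
tcp_pos: [0.4408, -0.3496, 0.2026]
ee_rot: [[-0.148, -0.989, 0.0], [-0.989, 0.148, -0.0], [0.0, -0.0, -1.0]]
wrist_force: [0.8, 0.1, 0.3]
gripper_width: 1.0
```

Run:
```python
from station import *
from h import *
s=sense();R=s['ee_rot'];print(s['time_s'],s['tcp_pos'],R.round(4),s['wrist_force'])
d=np.array([.451,-.340,.2])-s['tcp_pos'];print('tool shift',R.T@d,'yaw y',np.degrees(np.arctan2(R[1,1],R[0,1])))
ims=[]
for n,(x,y) in(('top',(454,235)),('side',(389,150))):
    c=capture(n);pickle.dump(c,open(n+'1.pkl','wb'));ims.append(cv2.resize(c['frame'][y-40:y+40,x-40:x+40,::-1],(400,400),interpolation=cv2.INTER_NEAREST))
cv2.imwrite('pics/z1.png',np.hstack(ims))
```

```text
1.7667 [ 0.44080198 -0.349602    0.20257044] [[-1.479e-01 -9.890e-01  1.000e-04]
 [-9.890e-01  1.479e-01 -0.000e+00]
 [ 0.000e+00 -1.000e-04 -1.000e+00]] [0.81308809 0.08811685 0.27247799]
tool shift [-0.01100431 -0.00866607  0.00257091] yaw y 171.49742669552464
```

View pics/z1.png

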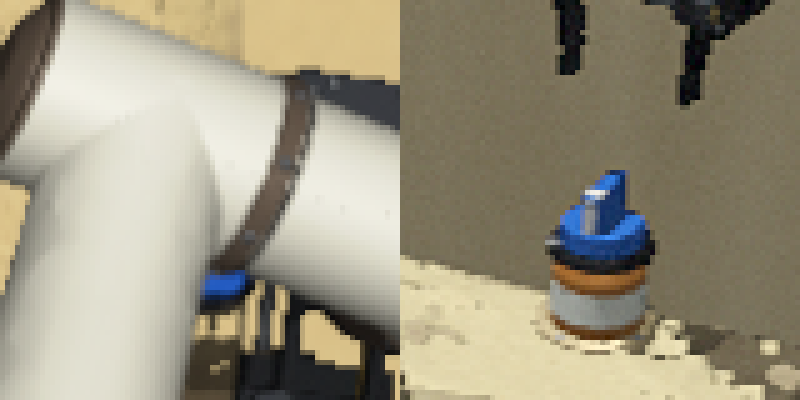

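The fingers now hang above the blue cap in the side view, at about (365..385, 115..125). The arm hides the cap from above. Next I align, then descend.

>>> jog_arm(moves=[[-1,-0.006,-0.004,0,0,0,-0.06],[-1,-0.011,-0.0087,0.005,0,0,-0.12],[-1,-0.011,-0.0087,0.02,0,0,-0.12],[-1,-0.011,-0.0087,0.035,0,0,-0.12],[-1,-0.011,-0.0087,0.05,0,0,-0.12],[-1,-0.011,-0.0087,0.063,0,0,-0.12],[-1,-0.011,-0.0087,0.075,0,0,-0.12],[-1,-0.011,-0.0087,0.085,0,0,-0.12],[-1,-0.011,-0.0087,0.094,0,0,-0.12],[-1,-0.011,-0.0087,0.1,0,0,-0.12]])

```text
time_s: 2.7
tcp_pos: [0.4509, -0.3397, 0.1015]
ee_rot: [[-0.028, -1.0, -0.001], [-1.0, 0.028, 0.0], [-0.0, 0.001, -1.0]]
wrist_force: [-0.6, -0.0, 0.5]
gripper_width: 1.0
```

Run:
```python
from station import *
from h import *
s=sense();print(s['tcp_pos'],s['wrist_force'])
x,y=389,150
c=capture('side');cv2.imwrite('pics/z2.png',cv2.resize(c['frame'][y-40:y+40,x-40:x+40,::-1],(560,560),interpolation=cv2.INTER_NEAREST))
```

```text
[ 0.45093472 -0.3396834   0.10154468] [-0.60774998 -0.00414694  0.47392874]
```

View pics/z2.png

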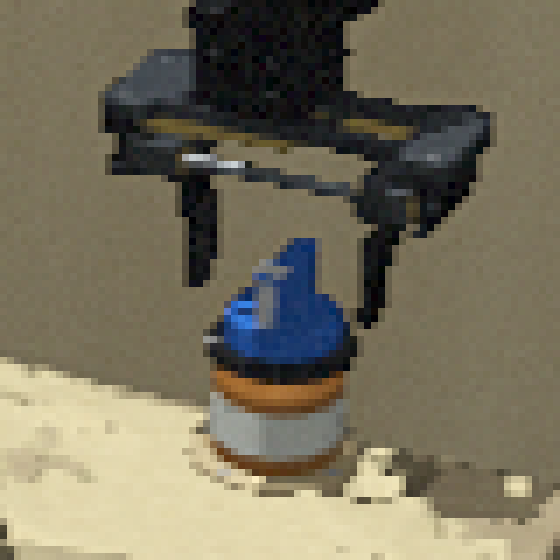

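The open fingers straddle the bar symmetrically, at x of about 200 and 375 in the crop with the bar at about 285. Closing now.

>>> jog_arm(moves=[[1,0,0,0,0,0,0],[1,0,0,0,0,0,0],[1,0,0,0,0,0,0],[1,0,0,0,0,0,0],[1,0,0,0,0,0,0],[1,0,0,0,0,0,0],[1,0,0,0,0,0,0],[1,0,0,0,0,0,0],[1,0,0,0,0,0,0],[1,0,0,0,0,0,0]])

```text
time_s: 3.58
tcp_pos: [0.4511, -0.3398, 0.1026]
ee_rot: [[-0.028, -1.0, 0.0], [-1.0, 0.028, 0.0], [-0.0, -0.0, -1.0]]
wrist_force: [-0.3, -0.2, -1.0]
gripper_width: 0.324
```

Run:
```python
from station import *
s=sense();print(s['tcp_pos'],s['ee_rot'].round(3),s['wrist_force'],s['moment'],s['gripper_width']*87)
```

```text
[ 0.45113698 -0.33983925  0.10255947] [[-0.028 -1.     0.   ]
 [-1.     0.028  0.   ]
 [-0.    -0.    -1.   ]] [-0.25077809 -0.17965513 -0.98810513] [0.01999591 0.04672095 0.04508605] 28.231167570531536
```

Not fully closed yet.

>>> jog_arm(moves=[[1,0,0,0,0,0,0],[1,0,0,0,0,0,0],[1,0,0,0,0,0,0],[1,0,0,0,0,0,0],[1,0,0,0,0,0,0],[1,0,0,0,0,0,0],[1,0,0,0,0,0,0],[1,0,0,0,0,0,0],[1,0,0,0,0,0,0],[1,0,0,0,0,0,0]])

```text
time_s: 4.42
tcp_pos: [0.4511, -0.3398, 0.1025]
ee_rot: [[-0.028, -1.0, -0.0], [-1.0, 0.028, 0.0], [-0.0, 0.0, -1.0]]
wrist_force: [-1.4, 0.3, -0.7]
gripper_width: 0.157
```

Run:
```python
from station import *
s=sense();print(s['tcp_pos'],s['ee_rot'].round(3),s['wrist_force'],s['moment'],s['gripper_width']*87)
```

```text
[ 0.45109473 -0.3398387   0.10251839] [[-0.028 -1.    -0.   ]
 [-1.     0.028  0.   ]
 [-0.     0.    -1.   ]] [-1.39753095  0.31068184 -0.74618232] [ 0.02028963  0.17985834 -0.17035594] 13.62376804559731
```

It has gripped at about 14 mm with almost no side force. I'll turn clockwise, which is +wz in the tool frame.

>>> jog_arm(moves=[[1,0,0,0,0,0,0.04],[1,0,0,0,0,0,0.1],[1,0,0,0,0,0,0.17],[1,0,0,0,0,0,0.25],[1,0,0,0,0,0,0.33],[1,0,0,0,0,0,0.41],[1,0,0,0,0,0,0.49],[1,0,0,0,0,0,0.57],[1,0,0,0,0,0,0.65],[1,0,0,0,0,0,0.7]])

```text
time_s: 5.25
tcp_pos: [0.4516, -0.34, 0.1025]
ee_rot: [[-0.667, -0.745, 0.001], [-0.745, 0.667, -0.001], [0.0, -0.001, -1.0]]
wrist_force: [1.1, -1.4, -1.4]
gripper_width: 0.166
```

Run:
```python
from station import *
from h import *
s=sense();R=s['ee_rot'];print(s['tcp_pos'],'bar yaw',np.degrees(np.arctan2(R[1,1],R[0,1]))-90,s['wrist_force'],s['moment'],s['gripper_width']*87)
x,y=389,150
c=capture('side');cv2.imwrite('pics/z3.png',cv2.resize(c['frame'][y-40:y+40,x-40:x+40,::-1],(560,560),interpolation=cv2.INTER_NEAREST))
```

```text
[ 0.45158576 -0.33999816  0.10253195] bar yaw 48.174800913374696 [ 1.13008789 -1.39862443 -1.38972671] [-0.11983773 -0.08161657  0.16312093] 14.400783528786828
```

View pics/z3.png

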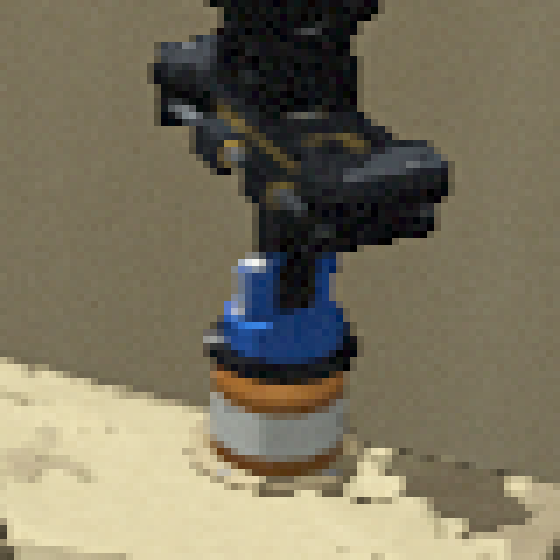

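The bar is turning with the gripper, its white end now at about (255,280) in the crop, and the moment of 0.16 N m matches the friction. I continue slowly towards the stop, expected about 24° on.

>>> jog_arm(moves=[[1,0,0,0,0,0,0.04],[1,0,0,0,0,0,0.08],[1,0,0,0,0,0,0.12],[1,0,0,0,0,0,0.16],[1,0,0,0,0,0,0.2],[1,0,0,0,0,0,0.24],[1,0,0,0,0,0,0.28],[1,0,0,0,0,0,0.31],[1,0,0,0,0,0,0.34],[1,0,0,0,0,0,0.36]])

```text
time_s: 6.13
tcp_pos: [0.4517, -0.3402, 0.1025]
ee_rot: [[-0.885, -0.465, 0.001], [-0.465, 0.885, -0.001], [-0.001, -0.001, -1.0]]
wrist_force: [1.5, -2.1, -1.5]
gripper_width: 0.16
```

```bash
cat > st.py <<'E'
from station import *
from h import *
s=sense();R=s['ee_rot'];print(s['time_s'],s['tcp_pos'],'bar yaw',np.degrees(np.arctan2(R[1,1],R[0,1]))-90,s['wrist_force'].round(1),s['moment'].round(3),s['gripper_width']*87)
E
python3 st.py
```

```text
6.1333 [ 0.45174846 -0.34019974  0.10254209] bar yaw 27.704295330022305 [ 1.5 -2.1 -1.5] [-0.5   -0.297  0.169] 13.910553973478894
```

>>> jog_arm(moves=[[1,0,0,0,0,0,0.015],[1,0,0,0,0,0,0.03],[1,0,0,0,0,0,0.045],[1,0,0,0,0,0,0.06],[1,0,0,0,0,0,0.07],[1,0,0,0,0,0,0.08],[1,0,0,0,0,0,0.09],[1,0,0,0,0,0,0.1],[1,0,0,0,0,0,0.1],[1,0,0,0,0,0,0.1]])

```text
time_s: 6.97
tcp_pos: [0.4519, -0.3401, 0.1026]
ee_rot: [[-0.927, -0.375, 0.001], [-0.375, 0.927, -0.001], [-0.001, -0.001, -1.0]]
wrist_force: [3.7, -5.2, -5.8]
gripper_width: 0.164
```

```bash
python3 st.py
```

```text
6.9667 [ 0.45191279 -0.34010353  0.10258665] bar yaw 22.008738036325084 [ 3.7 -5.2 -5.8] [-1.144 -1.092  0.716] 14.305398201057042
```

The z moment jumped to 0.72 N m, so it is against the stop. A small further push will confirm.

>>> jog_arm(moves=[[1,0,0,0,0,0,0.01],[1,0,0,0,0,0,0.02],[1,0,0,0,0,0,0.03],[1,0,0,0,0,0,0.03],[1,0,0,0,0,0,0.03],[1,0,0,0,0,0,0.03],[1,0,0,0,0,0,0.03],[1,0,0,0,0,0,0.03],[1,0,0,0,0,0,0.03],[1,0,0,0,0,0,0.03]])

```text
time_s: 7.8
tcp_pos: [0.4521, -0.34, 0.1026]
ee_rot: [[-0.938, -0.347, 0.002], [-0.347, 0.938, -0.001], [-0.001, -0.001, -1.0]]
wrist_force: [4.3, -4.2, -4.9]
gripper_width: 0.161
```

```bash
python3 st.py;python3 - <<'E'
from station import *
from h import *
x,y=389,150
c=capture('side');cv2.imwrite('pics/z4.png',cv2.resize(c['frame'][y-40:y+40,x-40:x+40,::-1],(560,560),interpolation=cv2.INTER_NEAREST))
E
```

```text
7.8 [ 0.45206483 -0.34004798  0.10260603] bar yaw 20.30165491404874 [ 4.3 -4.2 -4.9] [-0.986 -1.129  0.755] 14.044380091458638
```

View pics/z4.png

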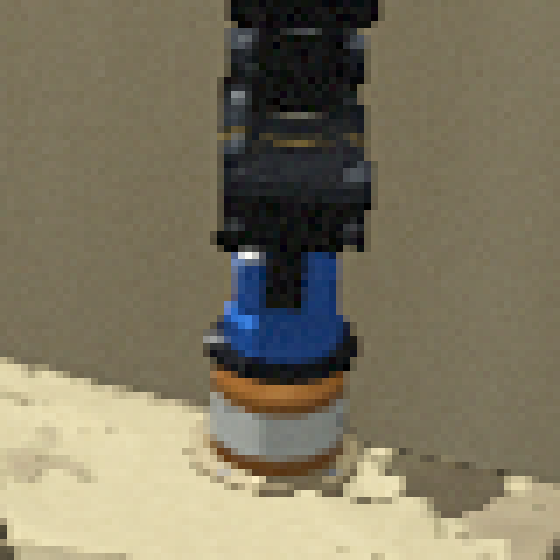

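The moment levelled off near 0.75 N m while the tool crept 1.7°, so the pads are slipping against the stop. The white end, near (250,255) in the crop, is on the collar mark's side, with the mark at (215,335). I'll release and rise.

>>> jog_arm(moves=[[-1,0,0,0,0,0,0],[-1,0,0,0,0,0,0],[-1,0,0,0,0,0,0],[-1,0,0,0,0,0,0],[-1,0,0,0,0,0,0],[-1,0,0,0,0,0,0],[-1,0,0,0,0,0,0],[-1,0,0,0,0,0,0],[-1,0,0,0,0,0,0],[-1,0,0,0,0,0,0]])

```text
time_s: 8.68
tcp_pos: [0.4511, -0.3398, 0.1025]
ee_rot: [[-0.938, -0.345, -0.0], [-0.345, 0.938, 0.0], [0.0, 0.0, -1.0]]
wrist_force: [-0.0, -0.2, 0.3]
gripper_width: 0.839
```

>>> jog_arm(moves=[[-1,0,0,0,0,0,0],[-1,0,0,0,0,0,0],[-1,0,0,-0.01,0,0,0],[-1,0,0,-0.02,0,0,0],[-1,0,0,-0.035,0,0,0],[-1,0,0,-0.05,0,0,0],[-1,0,0,-0.065,0,0,0],[-1,0,0,-0.08,0,0,0],[-1,0,0,-0.095,0,0,0],[-1,0,0,-0.105,0,0,0]])

```text
time_s: 9.52
tcp_pos: [0.4519, -0.3403, 0.2106]
ee_rot: [[-0.938, -0.346, 0.003], [-0.346, 0.938, -0.002], [-0.003, -0.003, -1.0]]
wrist_force: [0.5, -0.5, 0.5]
gripper_width: 1.0
```

```bash
python3 st.py
```

```text
9.5167 [ 0.4518791  -0.34029591  0.21059779] bar yaw 20.233581152684266 [ 0.5 -0.5  0.5] [ 0.    -0.011  0.013] 87.04052713777689
```

>>> jog_arm(moves=[[-1,0.02,-0.008,-0.005,0,0,0],[-1,0.055,-0.022,-0.01,0,0,0],[-1,0.09,-0.036,-0.01,0,0,0],[-1,0.125,-0.05,-0.01,0,0,0],[-1,0.16,-0.064,-0.01,0,0,0],[-1,0.195,-0.078,-0.01,0,0,0],[-1,0.23,-0.092,-0.01,0,0,0],[-1,0.265,-0.106,-0.01,0,0,0],[-1,0.3,-0.12,-0.01,0,0,0],[-1,0.325,-0.13,-0.01,0,0,0]])

```text
time_s: 10.35
tcp_pos: [0.1887, -0.5757, 0.2183]
ee_rot: [[-0.939, -0.344, 0.0], [-0.344, 0.939, -0.001], [0.0, -0.001, -1.0]]
wrist_force: [0.4, 0.1, 0.1]
gripper_width: 1.0
```

>>> jog_arm(moves=[[-1,0,0,0,0,0,0],[-1,0,0,0,0,0,0],[-1,0,0,0,0,0,0],[-1,0,0,0,0,0,0],[-1,0,0,0,0,0,0],[-1,0,0,0,0,0,0],[-1,0,0,0,0,0,0],[-1,0,0,0,0,0,0],[-1,0,0,0,0,0,0],[-1,0,0,0,0,0,0]])

```text
time_s: 11.18
tcp_pos: [0.1913, -0.574, 0.2176]
ee_rot: [[-0.938, -0.346, -0.0], [-0.346, 0.938, -0.0], [0.0, -0.0, -1.0]]
wrist_force: [0.1, -0.4, 0.2]
gripper_width: 0.999
```

```bash
python3 st.py
python3 - <<'E'
from station import *
from h import *
rows=[]
for n,ps in(('top',((454,244),(396,195))),('side',((389,162),(334,172)))):
    c=capture(n);pickle.dump(c,open(n+'5.pkl','wb'));c0=pickle.load(open(n+'0.pkl','rb'))
    ims=[cv2.resize(c['frame'][y-20:y+20,x-20:x+20,::-1],(260,260),interpolation=cv2.INTER_NEAREST) for x,y in ps]
    x,y=ps[1];ims.append(cv2.resize(c0['frame'][y-20:y+20,x-20:x+20,::-1],(260,260),interpolation=cv2.INTER_NEAREST))
    rows.append(np.hstack(ims))
cv2.imwrite('pics/z5.png',np.vstack(rows))
E
```

```text
11.1833 [ 0.19125142 -0.57403479  0.2175938 ] bar yaw 20.23110498472876 [ 0.1 -0.4  0.2] [-0.017  0.04   0.009] 86.95393781695883
```

View pics/z5.png

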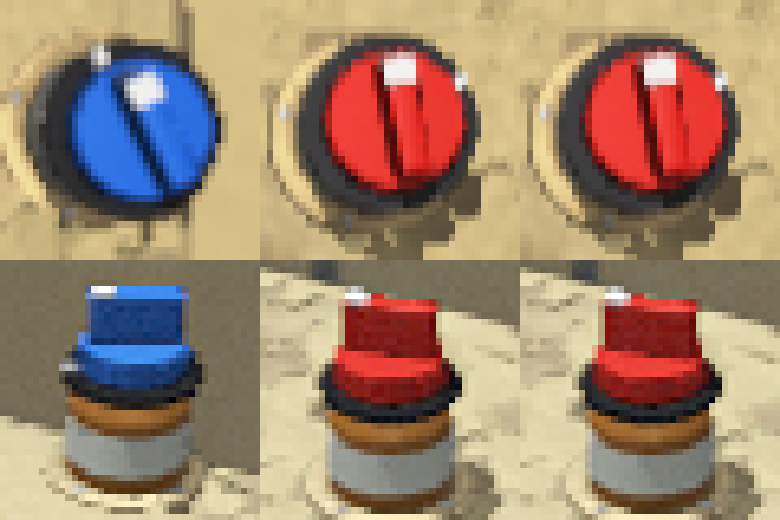

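The blue bar's white end, top crop (145,90), now lies on the collar mark's side, with the mark at (101,55). The red cap looks the same as at the start. Next I check the angle in numbers.

Run:
```python
from h import *
c=pickle.load(open('top5.pkl','rb'));c0=pickle.load(open('top0.pkl','rb'))
F=c['frame'][224:264,434:474].astype(float)
w=F.min(2)
def cen(r0,r1,q0,q1,t):
    s=np.clip(w[r0:r1,q0:q1]-t,0,None);i,j=np.mgrid[r0:r1,q0:q1];return (434+(s*j).sum()/s.sum(),224+(s*i).sum()/s.sum())
a=cen(9,19,18,28,110);b=cen(5,11,13,18,120);print(a,b)
C=np.array([.4515,-.3402])
for nm,p,z in(('white end',a,.127),('mark',b,.077)):
    P=onz(c,[p],z)[0];d=P[:2]-C;print(nm,P,np.degrees(np.arctan2(d[1],d[0])),np.linalg.norm(d))
r=np.s_[175:215,376:416];print('red diff',np.abs(c['frame'][r].astype(int)-c0['frame'][r]).mean())
```

```text
(np.float64(455.7876404494382), np.float64(237.35468164794008)) (np.float64(448.9702048417132), np.float64(231.9683426443203))
white end [ 0.46855722 -0.33295828  0.127     ] 23.003878646053334 0.018530815571968673
mark [ 0.48476699 -0.32646352  0.077     ] 22.436529596417145 0.035991435572229995
red diff 0.425
```

The white end is at 23.0° and the mark at 22.4°, which agree. The red cap is unchanged, so I'm handing in.

Run:
```python
from station import *
print(finish_job())
```

```text
the job is handed in; nothing more can be done
None
```

The blue cap is shut. I gripped its bar, turned it about 66° clockwise until it met its stop, then released it and moved clear. I handed the job in about 11 s after the start.

- **Stop reached:** the turning moment rose from about 0.16 to 0.75 N m and levelled off there. In the final push the tool turned about 1.7° further, which I read as the pads slipping on the bar.
- **Alignment:** after release, the top view put the bar's white end at 23.0° and the collar's white mark at 22.4°. That difference is within measuring error.
- **Red cap:** the red-capped jar looks the same in the start and end pictures.
- **Clear of everything:** the arm is away from the jars with about zero wrist force.
- **Where measurements disagreed:** my first estimates of the mark's direction ranged from 18° to 30° between the two views, so I relied on the stop and the final top view instead.

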